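Reverse the ratchet and back off the spit bracket's clamp bolt

ROBOT

A 6-joint arm with a two-finger parallel gripper is mounted at the origin on the work surface. World frame = base frame: x ahead of the robot, y to its left, z up, the work surface at z = 0. Lengths are in m, angles in rad, forces in N, time in s.
With the tool pointing down it reaches from about 0.25 to 0.725 m from the base axis. Payload 4 kg.
Tool frame: the origin (TCP) lies midway between the tips of the shut fingers; the grasp point (between the pads) lies r.grasp_offset behind it (r.grasp_offset is the distance from the TCP to the grasp point, in m); z points along the fingers, y is the line along which they close (so a half turn about z gives the same grasp; the last joint's range is limited). The gripper opens to 85 mm and grips with 20 to 120 N. Pads are 22 mm wide; open, the fingers measure 114 mm over their backs; the gripper's body (76 mm by 85 mm) begins 54 mm behind the grasp point. The pads swing forward as they close: fully open they stand 13 mm farther back than shut.
Start: joints at [1.203, 0.241, 0.005, 1.335, 0, 1.571], TCP at [0.18, 0.467, 0.231] pointing down, gripper open.
Joint ranges: [-2.72, 2.72], [-1.05, 1.87], [-1.09, 1.28], [-1.99, 2.15], [-1.42, 1.44], [-3.14, 3.14]. Speed limits (rad/s): [2.79, 2.79, 3.14, 3.14, 3.14, 3.14].

INTERFACE

Orientations are given as a unit quaternion [w, x, y, z].
In Python, from rig import readout, optics, job, r gives the robot as it stands.
- The arm moves only by the tool drive_tool, never from a script. Its argument "rows" is a list that holds one entry, the list of rows, each a list of 4 numbers: the shift along the tool's x, y, z in units of 50 mm (1.0 is 50 mm), then the turn about the tool's z in units of 5 degrees (1.0 is 5 degrees). A call has 1 to 12 rows; each row shifts and turns the commanded pose from where the row before left it, along the tool's axes as they then stand; what a row does not reach is not made up. A row lasts 1/10 s, in which the tool goes at most 50 mm and 8.59 degrees, less where a joint would pass 70% of its speed; a pose out of reach is approached as far as the arm can. A call is refused whole if a number of a shift passes 1 or a number of a turn 1, either way. A call with a gripper value outside its range is refused whole. "grip" is the opening, from -1 (shut) to 1 (fully open), so that 0 is half open, set as the call begins (left out, the last holds). The fingers move at their own pace and stop on an object; "grip_force" is the grip in N (left out, the last holds). Time passes only in rows, so rows that do not move let the fingers close. It gives the time, the measured TCP pose, the force, the opening and the grip force at its end, in the units of the state.
- readout.observe(): the state, without advancing time (a new reading comes with each control period).
- optics.snapshot(name): name is "side" or "top" or "wrist"; returns (picture, depth): 480x640x3 uint8, red, green, blue; 480x640 float32, m along the optical axis (not along the pixel's ray), 0 where there is no reading.
- optics.camera_info(name): a dict with "mtx" (3x3 intrinsics, pixels), "k1" (the pictures are not rectified: a ray, as slopes to the right and down, at radius r is drawn at 1 + k1 r^2 times it, then the intrinsics apply), "camera_from_world" (4x4, takes a point from world to camera coordinates). Camera axes: x right, y down, z forward; pixel columns grow to the right and rows downward; lengths in m; the calibration is good to about 2 mm. A picture is of the moment at which its call begins: read the wrist's pose just before it. camera_info takes no time and is no camera call; for the wrist camera it gives the pose at the moment of the call.
- job.job_done(): hands the job in; it is judged then, once.
The state is a dict: "time": time; "qpos": joint angles; "qd": joint speeds; "joint_torque": joint torques, N m; "position": TCP position; "tool_rot": TCP orientation; "ft_force": force on the tool from outside, world axes, zero at the start; "moment": the same for the moment, N m; "grip_width": opening from 0.0 (shut) to 1.0 (fully open); "grasp_force": force on a finger pad.
Only numpy, scipy, OpenCV 4.12 (cv2) and the standard library are available. Lean on these libraries where they do the work, as an engineer would, in place of code of your own. Each camera call takes 0.05 s, during which the arm holds its last target. There are 200 camera calls.

TASK

A ratchet still sits on the clamp bolt of the spit bracket, set to tighten. Flip its red direction lever fully over to the loosening side, then work the handle, ratcheting back for more room as needed, to back the quarter-turn bolt off anticlockwise until you feel it come up firm against its stop, then ease off at once: leaning on the stop strains the ratchet. Never tighten the bolt, leave the other things on the shelf alone, and leave the ratchet on the bolt with its lever on the loosening side.

Things in the scene. Friction and masses are not known exactly. Their poses are not given: they have to be found in the camera images.
- bracket: Stainless spit bracket fixed to the shelf: U-channel foot 170 x 100 mm, 8 mm thick, two side flanges 58 mm high at y = +-48 mm from x = -10 to +85 mm, and a flat upright 162 mm tall at x = +82 mm. Origin: under the foot, on the bolt's axis; z up; its -x axis points the way the ratchet handle stands when joint ratchet reads 0.
- bolt_axis (a point): Point on the vertical axis of the clamp bolt, about which bolt and ratchet turn, 48 mm above the shelf (height of the handle's middle).
- bolt: Clamp bolt with washer and the dark 33 mm socket on its head, all turning together about the bolt axis, mostly hidden under the ratchet; origin on the axis, 8 mm above the shelf, x axis to its lug. Turns anticlockwise, seen from above, by a quarter turn from tight to its hard stop and stays where it is left. Turning it with the ratchet takes about 1.0 N m (7 N at handle_grip).
- bolt_lug (a point): Lug of the bolt's washer, 21 mm from the bolt axis, 10 mm above the shelf. As found, with the bolt tight, it points along the bracket's +x axis; at the stop it points along +y, against the stop pin.
- ratchet: Ratchet: head 49 mm wide, 36 to 60 mm above the shelf, and handle. Origin on the axis, 36 mm up; -x axis out along the handle. Swings 1.15 rad either side of the bracket's -x axis. Drags at 2.6 N at handle_grip. On reversing: up to 0.45 rad lost motion, 0.1 rad of spring. At the stop it gives 0.015 rad per N, is firm from 10 N at handle_grip, strained above 15 N (2.0 N m).
- handle_grip (a point): Middle of the black rubber grip of the ratchet handle, 135 mm from the bolt axis, 48 mm above the shelf. The grip is a round bar 18 mm thick, 82 to 179 mm from the axis; the point's -x axis points out along the handle.
- lever (a joint): Angle of the direction lever on the ratchet (rad), anticlockwise from above: -0.42 tightening side (tab to the left, seen from the handle's end looking to the bolt), +0.42 loosening side (tab to the right), hard stops. Half-way the ratchet locks both ways. Stays where left. Moves at 3 to 5 N sideways on the tab; from 6 N the whole ratchet drags round until its pawl bites, from 17 N the bolt turns.
- lever_tab (a point): Centre of the raised red thumb tab, 69 mm above the shelf, 24 mm from the lever's pivot, which lies 36 mm from the bolt axis along the handle. Tab: 10 mm along the lever, 9 mm across, its top 78 mm above the shelf; the head and the lever's arm beside it are 60 and 66 mm above the shelf. The point's -x axis points along the lever, from pivot to tab.
- cup: White ceramic espresso cup, 62 mm wide, 58 mm tall; origin under its centre. Bystander.
- brush: Basting brush, 195 mm long, wooden handle, blue silicone tip, lying flat along its x axis; origin at its underside. Bystander.
- fork: Short grill fork, 208 mm long, black handle, steel tines, lying flat along its x axis; origin at its underside. Bystander.
- scoop: Grey plastic scoop, 180 mm long, 62 mm wide, 34 mm tall, lying along its x axis; origin at its underside. Bystander.

How it is judged:
On the way, in this order (a step that is already met when the one before it is completed fails the run):
1. the direction lever is flipped fully to the loosening side, with the bolt still tight (value of joint lever above 0.39 rad and y of bolt_lug in the frame of bracket below 0.002 m), for 0.2 s.
2. the bolt is broken loose with the ratchet (y of bolt_lug in the frame of bracket above 0.006 m and value of joint lever above 0.3 rad), for 0.1 s.
3. the bolt is brought up firm against its stop (pawl and teeth bear with over 60 N) (x of bolt_lug in the frame of bracket below 0.0004 m and y of bolt_lug in the frame of bracket above 0.015 m and contact force between bolt and ratchet above 60 N), for 0.05 s.
At the end, for the whole second after the job is handed in: The bolt stands against its quarter-turn stop (lug within about 0.02 rad of it), the lever is still on the loosening side (over 0.3 rad), bolt and ratchet are at rest, and cup, brush, fork and scoop lie within 30 mm of where they were (x of bolt_lug in the frame of bracket below 0.0004 m and y of bolt_lug in the frame of bracket above 0.015 m and value of joint lever above 0.3 rad and angular speed of each of bolt, ratchet below 0.05 rad/s and distance of each of cup, brush, fork, scoop from where it was at the start of the episode below 0.03 m); the robot touches nothing.
It fails at once if the bolt was tightened further (by more than 0.06 rad) (y of bolt_lug in the frame of bracket below -0.0012 m).
It fails at once if the ratchet was strained (its pawl and the wheel's teeth on the bolt bear on each other with over 105 N) (contact force between bolt and ratchet above 105 N).
It fails at once if a bystander was pushed more than 30 mm or the cup tipped (distance of any of cup, brush, fork, scoop from where it was at the start of the episode above 0.03 m or angle between cup's own z axis and vertical above 0.4 rad).
It also fails if it takes over 67 s, if anything falls off the work surface, if the arm or the gripper's body presses on something with over 40 N, if the wrist force passes 120 N, or if a joint passes its speed limit or range.

## Working session

There is one attempt and no reset: what is moved stays moved. The work goes in short steps, Python scripts to look and compute and a tool call to move; the robot and the scene stay as the last step left them, time stands still between calls to the robot, and variables do not carry over. Pictures are saved under pics/ and viewed, at most 10 in all, crops included, and the job is handed in when it is done.

Besides the shell and the picture viewer there is one more tool, called after ">>>" by a JSON object that holds its "name" and its "arguments", one argument or row to a line. drive_tool: Moves the arm, as the interface text tells. Its arguments: {"type":"object","properties":{"rows":{"type":"array"},"grip":{"type":"number"},"grip_force":{"type":"number"}},"required":["rows"]}

```bash
ls; mkdir -p pics
cat > h.py <<'E'
import numpy as np, cv2
from rig import readout, optics, job, r
def ray(name,uv,ci=None):
    ci=ci or optics.camera_info(name); K=np.array(ci["mtx"]); T=np.array(ci["camera_from_world"]); k=ci["k1"]
    d=np.array([(uv[0]-K[0,2])/K[0,0],(uv[1]-K[1,2])/K[1,1]]); s=d.copy()
    for _ in range(20): s=d/(1+k*(s@s))
    R=T[:3,:3]; return -R.T@T[:3,3], R.T@np.array([s[0],s[1],1])
def onz(name,uv,z,ci=None):
    o,d=ray(name,uv,ci); return o+d*(z-o[2])/d[2]
def red(im):
    h=cv2.cvtColor(im,cv2.COLOR_RGB2HSV); m=(((h[...,0]<8)|(h[...,0]>172))&(h[...,1]>150)&(h[...,2]>90)).astype(np.uint8)
    n,_,st,c=cv2.connectedComponentsWithStats(m); return [(st[i,4],c[i].round(1),st[i,:4]) for i in range(1,n) if st[i,4]>15]
def st():
    s=readout.observe(); print({k:np.round(s[k],3).tolist() for k in s})
E
python3 - <<'E'
from h import *
st(); print(r.grasp_offset)
for n in("top","side"):
    im,d=optics.snapshot(n); cv2.imwrite(f"pics/{n}0.png",im[...,::-1]); print(n,red(im)); ci=optics.camera_info(n); print(ci)
    for a,c,b in red(im): print(onz(n,c,.078))
E
```

```text
pics
{'time': 0.0, 'qpos': [1.203, 0.241, 0.004, 1.335, -0.0, 1.571], 'qd': [0.0, 0.0, -0.002, -0.001, -0.0, 0.0], 'joint_torque': [0.002, -37.232, 25.241, 0.017, 0.0, 0.0], 'position': [0.18, 0.466, 0.23], 'tool_rot': [-0.0, 0.183, 0.983, -0.001], 'ft_force': [-0.477, -0.241, -0.014], 'moment': [0.004, -0.02, -0.0], 'grasp_force': 0.0, 'grip_width': 0.997}
0.0187
top [(np.int32(56), array([292.3, 246.7]), array([286, 241,  13,  15], dtype=int32))]
{'mtx': array([[559.13343985,   0.        , 327.59902564],
       [  0.        , 559.13343985, 240.34342139],
       [  0.        ,   0.        ,   1.        ]]), 'k1': -0.15451838647192845, 'camera_from_world': array([[ 1.92487925e-02, -9.99204954e-01,  3.49133824e-02,
         6.74343037e-04],
       [-9.92126544e-01, -2.34113083e-02, -1.23031827e-01,
         5.56919141e-01],
       [ 1.23751379e-01, -3.22702794e-02, -9.91788397e-01,
         1.14929518e+00],
       [ 0.00000000e+00,  0.00000000e+00,  0.00000000e+00,
         1.00000000e+00]])}
[0.5366271  0.08553199 0.078     ]
side [(np.int32(26), array([292.8, 218.3]), array([288, 216,  11,   5], dtype=int32))]
{'mtx': array([[460.83787777,   0.        , 319.61367319],
       [  0.        , 460.83787777, 238.25445167],
       [  0.        ,   0.        ,   1.        ]]), 'k1': -0.0588101282120496, 'camera_from_world': array([[ 9.55901438e-01, -2.93687596e-01, -1.90917427e-04,
        -5.43134416e-01],
       [-2.00947626e-01, -6.53574803e-01, -7.29698588e-01,
         1.71299816e-01],
       [ 2.14178645e-01,  6.97558294e-01, -6.83768919e-01,
         7.29571356e-01],
       [ 0.00000000e+00,  0.00000000e+00,  0.00000000e+00,
         1.00000000e+00]])}
[0.53730649 0.06527164 0.078     ]
```

View pics/top0.png

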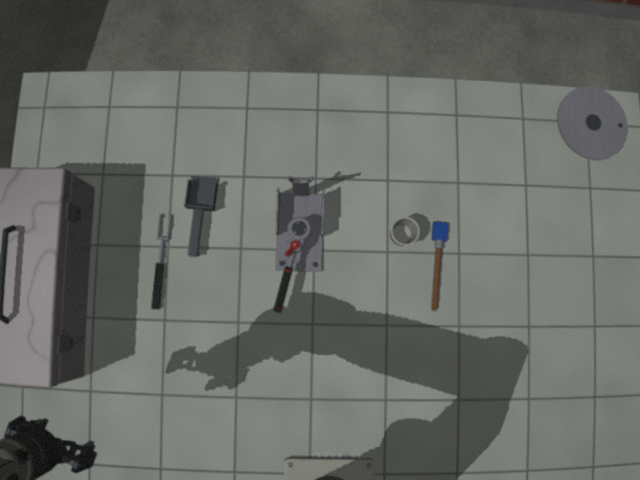

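View pics/side0.png

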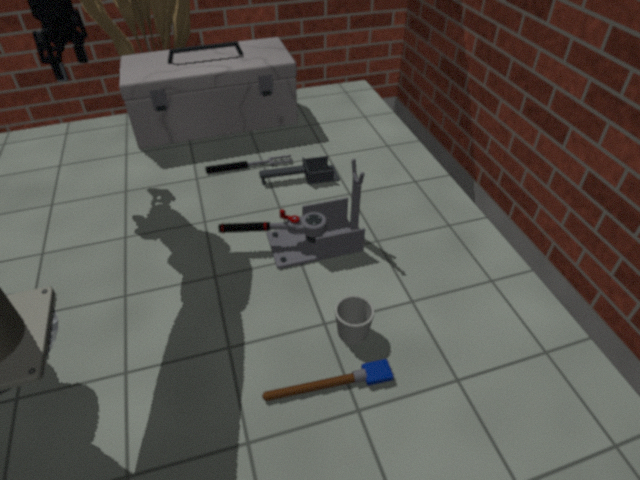

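```bash
cat >> h.py <<'E'
from scipy.spatial.transform import Rotation as Ro
def Rt(s): q=s["tool_rot"]; return Ro.from_quat([q[1],q[2],q[3],q[0]])
def delta(target):
    s=readout.observe(); d=Rt(s).inv().apply(np.array(target)-s["position"]); return (d/.05).round(2)
E
python3 - <<'E'
from h import *
for n,b,h in(("top",(299,228),(279,308)),("side",(314,219),(222,227))):
    print(n,onz(n,b,.06),onz(n,h,.048))
print("foot",[onz("top",p,.008) for p in((278,271),(323,270))])
o,d=ray("top",(289,252)); 
print("tab",onz("top",(289,252),.072), onz("side",(283,214),.072), onz("top",(286,290),.048))
print("scoop,cup",onz("top",(194,255),.01),onz("top",(405,231),.05),onz("top",(280,268),.008))
s=readout.observe();print(Rt(s).as_matrix().round(3)); print(delta([.48,.09,.24]))
print(np.linalg.inv(optics.camera_info("wrist")["camera_from_world"]).round(3))
E
```

```text
top [0.57796995 0.07325994 0.06      ] [0.41214062 0.11059751 0.048     ]
side [0.57937112 0.07214847 0.06      ] [0.41124772 0.11446092 0.048     ]
foot [array([0.49124736, 0.1169866 , 0.008     ]), array([0.49557474, 0.02040052, 0.008     ])]
tab [0.52626068 0.09215564 0.072     ] [0.52454684 0.08932185 0.072     ] [0.44956195 0.09713076 0.048     ]
scoop,cup [0.52119507 0.29925805 0.01      ] [ 0.57854482 -0.14986947  0.05      ] [0.49780003 0.11287731 0.008     ]
[[-0.933  0.36  -0.001]
 [ 0.36   0.933 -0.002]
 [-0.    -0.002 -1.   ]]
[-8.31 -4.86 -0.18]
[[ 0.359  0.882  0.304  0.1  ]
 [ 0.933 -0.338 -0.12   0.497]
 [-0.003  0.327 -0.945  0.374]
 [ 0.     0.     0.     1.   ]]
```

```bash
python3 -c "
from h import *
print(delta([.526,.124,.15]))"
```

```text
[-8.92 -3.89  1.62]
```

>>> {"name": "drive_tool", "arguments": {
  "rows": [
    [[-0.74,-0.32,0.1,0],[-0.74,-0.32,0.1,0],[-0.74,-0.32,0.1,0],[-0.74,-0.32,0.1,0],[-0.74,-0.32,0.1,0],[-0.74,-0.32,0.1,0],[-0.74,-0.32,0.1,0],[-0.74,-0.32,0.1,0],[-0.74,-0.32,0.1,0],[-0.74,-0.32,0.1,0],[-0.74,-0.32,0.1,0],[-0.74,-0.32,0.1,0]]
  ],
  "grip": -1
}}

```text
time: 1.3
position: [0.5257, 0.1263, 0.1706]
tool_rot: [-0.0, 0.183, 0.983, -0.0]
ft_force: [0.1, 0.2, 0.5]
grip_width: -0.001
grasp_force: 0.0
```

>>> {"name": "drive_tool", "arguments": {
  "rows": [
    [[0,0,0,-0.8],[0,0,0,-0.8],[0,0,0,0],[0,0,0,0]]
  ]
}}

```text
time: 1.7
position: [0.5247, 0.1277, 0.1709]
tool_rot: [-0.0, 0.115, 0.993, -0.0]
ft_force: [-0.1, -0.4, -0.6]
grip_width: 0.001
grasp_force: 0.0
```

Run:
```python
from h import *
st(); s=readout.observe(); print(Rt(s).as_matrix().round(3))
ci=optics.camera_info("wrist"); im,d=optics.snapshot("wrist"); cv2.imwrite("pics/w1.png",im[...,::-1])
for a,c,b in red(im): print(a,c,b,onz("wrist",c,.072,ci))
im,d=optics.snapshot("side"); cv2.imwrite("pics/s1.png",cv2.resize(im[130:290,200:400,::-1],(800,640))[:600])
```

```text
{'time': 1.7, 'qpos': [0.239, 0.353, -0.0, 1.219, -0.0, 0.468], 'qd': [0.007, -0.007, -0.001, -0.002, 0.001, -0.002], 'joint_torque': [-0.234, -41.6, 24.439, 0.001, -0.011, -0.016], 'position': [0.525, 0.128, 0.171], 'tool_rot': [-0.0, 0.115, 0.993, -0.0], 'ft_force': [-0.077, -0.393, -0.615], 'moment': [0.005, 0.007, 0.011], 'grasp_force': 0.0, 'grip_width': 0.001}
[[-0.974  0.228 -0.001]
 [ 0.228  0.974 -0.   ]
 [ 0.001 -0.    -1.   ]]
149 [256.4  73.9] [243  71  27   7] [0.41279171 0.11820532 0.072     ]
115 [261.4 198.7] [249 195  25   7] [0.4858553  0.10064807 0.072     ]
697 [264.8 267. ] [248 241  33  48] [0.53320621 0.08974654 0.072     ]
```

View pics/w1.png

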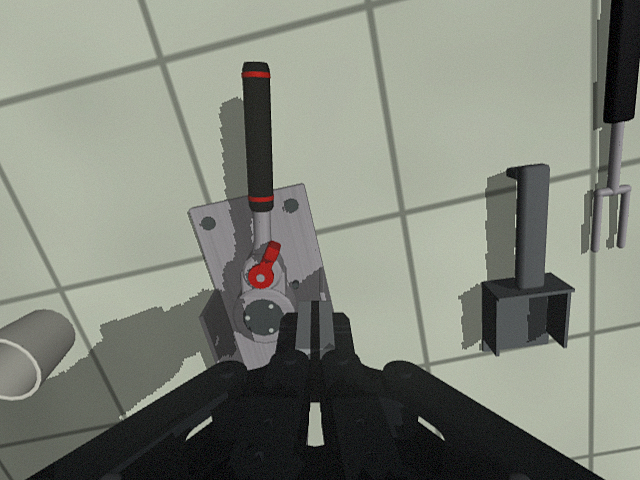

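Run:
```python
from h import *
f=lambda uv,z:onz("wrist",uv,z).round(4)
s=readout.observe();R=Rt(s)
tab=f((272,251),.075);piv=f((261,275),.066);b=f((266,320),.06);e=f((256.4,74),.055);e2=f((261.4,199),.055)
print("tab",tab,"piv",piv,"bolt",b,"grip ends",e,e2)
d=tab-piv;h=e-e2;print("ang lever dir",np.arctan2(d[1],-d[0]),"handle",np.arctan2(h[1],-h[0]))
for uv in((279,313),(297,300),(333,300),(350,313)): print("tip",R.inv().apply(f(uv,s["position"][2])-s["position"]).round(4))
print("tab rel TCP tool", R.inv().apply(tab-s["position"]).round(4))
```

```text
tab [0.5221 0.0986 0.075 ] piv [0.5411 0.0842 0.066 ] bolt [0.581  0.0761 0.06  ] grip ends [0.4109 0.1163 0.055 ] [0.4893 0.0975 0.055 ]
ang lever dir 0.6485346233296742 handle 0.235352005038195
tip [ 0.0032 -0.0155  0.    ]
tip [ 0.0095 -0.0077  0.    ]
tip [0.0096 0.0077 0.    ]
tip [0.0032 0.0153 0.    ]
tab rel TCP tool [-0.0041 -0.0292  0.0962]
```

>>> {"name": "drive_tool", "arguments": {
  "rows": [
    [[0,0,0.4,0],[0,0,0.4,0],[0,0,0.4,0],[0,0,0.4,0],[0,0,0.3,0],[0,0,0.1,0],[0,0,0,0],[0,0,0,0]]
  ]
}}

```text
time: 2.6
position: [0.5256, 0.1281, 0.0721]
tool_rot: [0.001, 0.114, 0.994, 0.0]
ft_force: [-0.5, -0.8, 0.0]
grip_width: 0.007
grasp_force: 0.0
```

>>> {"name": "drive_tool", "arguments": {
  "rows": [
    [[0,-0.06,0,0],[0,-0.06,0,0],[0,-0.06,0,0],[0,0,0,0]]
  ]
}}

```text
time: 3.0
position: [0.523, 0.1185, 0.0716]
tool_rot: [0.0, 0.114, 0.993, 0.0]
ft_force: [0.1, -0.9, 0.6]
grip_width: 0.004
grasp_force: 0.0
```

>>> {"name": "drive_tool", "arguments": {
  "rows": [
    [[0,-0.06,0,0],[0,-0.06,0,0],[0,0,0,0]]
  ]
}}

```text
time: 3.3
position: [0.5216, 0.1127, 0.0713]
tool_rot: [-0.0, 0.114, 0.993, -0.0]
ft_force: [0.0, -0.5, -0.2]
grip_width: -0.0
grasp_force: 0.2
```

>>> {"name": "drive_tool", "arguments": {
  "rows": [
    [[0,-0.06,0,0],[0,-0.06,0,0],[0,0,0,0]]
  ]
}}

```text
time: 3.6
position: [0.5196, 0.1077, 0.0713]
tool_rot: [-0.001, 0.114, 0.994, 0.001]
ft_force: [-1.3, 2.6, 1.5]
grip_width: 0.001
grasp_force: 2.0
```

>>> {"name": "drive_tool", "arguments": {
  "rows": [
    [[0,-0.06,0,0],[0,-0.06,0,0],[0,0,0,0]]
  ]
}}

```text
time: 3.9
position: [0.5186, 0.1012, 0.0713]
tool_rot: [-0.0, 0.114, 0.993, -0.0]
ft_force: [-2.5, 2.7, 2.2]
grip_width: -0.001
grasp_force: 2.1
```

>>> {"name": "drive_tool", "arguments": {
  "rows": [
    [[0,-0.06,0,0],[0,-0.06,0,0],[0,0,0,0]]
  ]
}}

```text
time: 4.2
position: [0.5175, 0.0955, 0.0714]
tool_rot: [-0.0, 0.114, 0.993, 0.0]
ft_force: [-1.4, 3.2, 2.4]
grip_width: 0.001
grasp_force: 2.9
```

>>> {"name": "drive_tool", "arguments": {
  "rows": [
    [[0,-0.06,0,0],[0,-0.04,0,0],[0,0,0,0]]
  ]
}}

```text
time: 4.5
position: [0.5168, 0.0911, 0.0714]
tool_rot: [0.0, 0.114, 0.994, 0.001]
ft_force: [-1.4, 5.4, 1.3]
grip_width: -0.002
grasp_force: 3.1
```

>>> {"name": "drive_tool", "arguments": {
  "rows": [
    [[0,-0.04,0,0],[0,0,0,0]]
  ]
}}

```text
time: 4.7
position: [0.5165, 0.0893, 0.0713]
tool_rot: [0.0, 0.114, 0.994, 0.001]
ft_force: [-1.4, 6.9, -0.0]
grip_width: -0.0
grasp_force: 3.0
```

Run:
```python
from h import *
im,d=optics.snapshot("wrist"); cv2.imwrite("pics/w2.png",im[...,::-1]); print(red(im))
```

```text
[(np.int32(394), array([302.4,  46.1]), array([281,  41,  43,  11], dtype=int32)), (np.int32(244), array([309.9, 245.4]), array([292, 237,  36,  14], dtype=int32))]
```

View pics/w2.png

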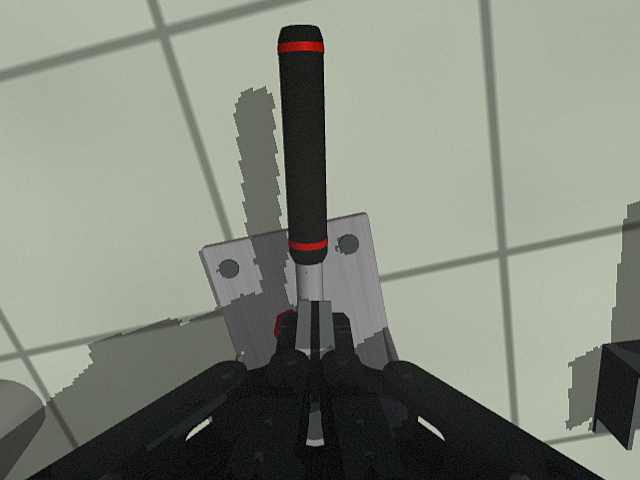

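>>> {"name": "drive_tool", "arguments": {
  "rows": [
    [[0,-0.04,0,0],[0,0,0,0],[0,0,0,0]]
  ]
}}

```text
time: 5.05
position: [0.5164, 0.0881, 0.0714]
tool_rot: [0.001, 0.113, 0.994, 0.001]
ft_force: [-0.7, 6.6, -0.2]
grip_width: -0.003
grasp_force: 3.7
```

Run:
```python
from h import *
im,d=optics.snapshot("wrist"); c=[x[1] for x in red(im) if x[0]>150][:2]; print(red(im))
e,e2=[onz("wrist",p,.055) for p in c]; h=e-e2;print(e,e2,"handle",np.arctan2(h[1],-h[0]))
```

```text
[(np.int32(398), array([297.2,  46.2]), array([275,  41,  44,  11], dtype=int32)), (np.int32(244), array([308.9, 245.3]), array([291, 238,  36,  13], dtype=int32))]
[0.40855684 0.10608174 0.055     ] [0.48800728 0.09191564 0.055     ] handle 0.17644695477295014
```

>>> {"name": "drive_tool", "arguments": {
  "rows": [
    [[0,0.2,0,0],[0,0.3,0,0],[0,0.1,-0.4,0],[0,0,-0.6,0],[0,0,-0.6,0],[0,0,0,0],[0,0,0,0]]
  ]
}}

```text
time: 5.8
position: [0.5233, 0.1164, 0.1519]
tool_rot: [0.001, 0.114, 0.994, -0.0]
ft_force: [-0.7, 0.4, 0.3]
grip_width: 0.002
grasp_force: 0.0
```

Run:
```python
from h import *
st();im,d=optics.snapshot("wrist"); print(red(im)); cv2.imwrite("pics/w3.png",im[...,::-1])
```

```text
{'time': 5.8, 'qpos': [0.219, 0.356, -0.047, 1.165, -0.001, 0.447], 'qd': [-0.004, 0.024, -0.043, -0.002, 0.004, -0.004], 'joint_torque': [0.014, -42.757, 25.039, -0.019, -0.011, 0.004], 'position': [0.523, 0.116, 0.152], 'tool_rot': [0.001, 0.114, 0.994, -0.0], 'ft_force': [-0.737, 0.35, 0.273], 'moment': [-0.021, -0.014, 0.006], 'grasp_force': 0.0, 'grip_width': 0.002}
[(np.int32(176), array([254. ,  68.2]), array([240,  65,  29,   7], dtype=int32)), (np.int32(124), array([267., 203.]), array([254, 199,  26,   8], dtype=int32)), (np.int32(928), array([263.1, 275.2]), array([241, 249,  43,  50], dtype=int32))]
```

View pics/w3.png

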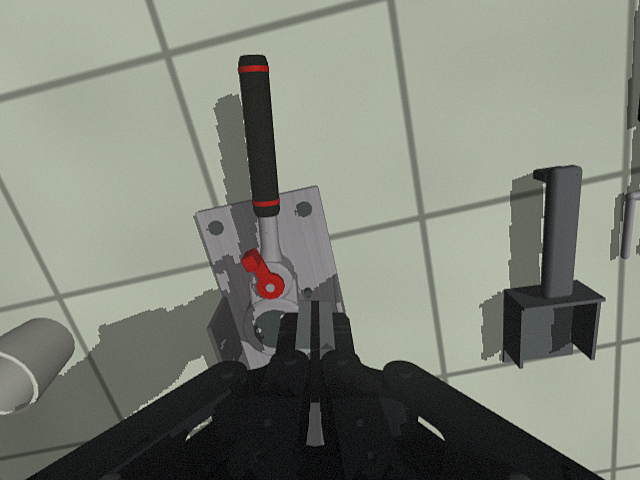

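Run:
```python
from h import *
f=lambda uv,z:onz("wrist",uv,z)
tab=f((250.5,258),.077);piv=f((269.5,287),.066);e=f((254,68.2),.055);e2=f((267,203),.055)
d=tab-piv;h=e-e2;a=np.arctan2(d[1],-d[0]);b=np.arctan2(h[1],-h[0]);print(tab,piv,e,e2,"lever",b-a,"handle",b)
print(readout.observe()["position"])
```

```text
[0.5135472  0.07703886 0.077     ] [0.54027998 0.08065402 0.066     ] [0.40758083 0.10626103 0.055     ] [0.48651325 0.09234348 0.055     ] lever 0.3089459629911807 handle 0.17452847551033038
[0.52232062 0.11617552 0.15077248]
```

Run:
```python
import cv2
im=cv2.imread("pics/w3.png")[225:315,220:320]; cv2.imwrite("pics/w3c.png",cv2.resize(im,(600,540),interpolation=cv2.INTER_CUBIC))
```

```text
(no output)
```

View pics/w3c.png

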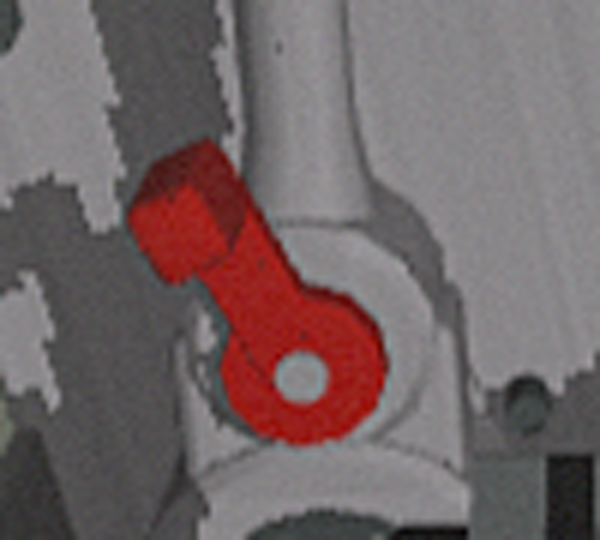

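Run:
```python
from h import *
f=lambda uv,z:onz("wrist",uv,z)
tab=f((250.5,263.8),.078);piv=f((270.3,288),.066);e=f((254,68.2),.055);e2=f((267,203),.055)
d=tab-piv;h=e-e2;a=np.arctan2(d[1],-d[0]);b=np.arctan2(h[1],-h[0]);print(tab,piv,np.hypot(*d[:2]),"lever",b-a)
hd=-(h/np.linalg.norm(h)); bolt=np.array([.5795,.0745]);print("hd",hd)
g=bolt-.135*hd[:2];print(g)
```

```text
[0.51693112 0.07622377 0.078     ] [0.54111667 0.08098226 0.066     ] 0.024649216694963307 lever 0.3687963202507996
hd [ 0.98480853 -0.1736438  -0.        ]
[0.44655085 0.09794191]
```

>>> {"name": "drive_tool", "arguments": {
  "rows": [
    [[0.46,-0.23,0,-0.64],[0.46,-0.23,0,0],[0.45,-0.23,0,0],[0,0,0,0],[0,0,0,0],[0,0,0,0]]
  ],
  "grip": -0.2,
  "grip_force": 60
}}

```text
time: 6.45
position: [0.4492, 0.0954, 0.1508]
tool_rot: [0.0, 0.086, 0.996, -0.0]
ft_force: [-0.0, 0.5, -0.5]
grip_width: 0.401
grasp_force: 0.0
```

Run:
```python
from h import *
print(Rt(readout.observe()).as_matrix().round(3)[:,0], readout.observe()["grip_width"], delta([.4466,.098,.03]))
```

```text
[-0.985  0.171 -0.   ] 0.400670296270746 [0.06 0.04 2.42]
```

>>> {"name": "drive_tool", "arguments": {
  "rows": [
    [[0.06,0.04,0.3,0],[0,0,0.4,0],[0,0,0.4,0],[0,0,0.4,0],[0,0,0.4,0],[0,0,0.3,0],[0,0,0.22,0],[0,0,0,0],[0,0,0,0]]
  ]
}}

```text
time: 7.35
position: [0.4464, 0.0978, 0.0303]
tool_rot: [-0.0, 0.086, 0.996, -0.0]
ft_force: [0.3, 0.6, -0.5]
grip_width: 0.407
grasp_force: 0.0
```

>>> {"name": "drive_tool", "arguments": {
  "rows": [
    [[0,0.16,0,0],[-0.01,0.235,0,1],[-0.01,0.235,0,1],[-0.01,0.235,0,1],[-0.01,0.235,0,1],[0,0,0,0]]
  ]
}}

```text
time: 7.95
position: [0.465, 0.1514, 0.0314]
tool_rot: [0.001, 0.257, 0.966, 0.001]
ft_force: [-0.2, 0.8, -0.3]
grip_width: 0.401
grasp_force: 0.0
```

```bash
cat >> h.py <<'E'
def pol(b=(.5795,.0745),yaw=.05):
    s=readout.observe(); p=s["position"][:2]-np.array(b); R=Rt(s).as_matrix(); x=R[:2,0]; f=np.array(s["ft_force"])
    print("t",round(s["time"],2),"r",np.hypot(*p).round(4),"joint",round(np.arctan2(-p[1],-p[0])-yaw,3),"toolang",round(np.arctan2(-x[1],-x[0])*-1+0 if 0 else np.arctan2(-x[1],-x[0])*1.0,3),"F tool",(R.T@f).round(1))
E
sed -i 's/round(np.arctan2(-x\[1\].*1.0,3)/round(np.arctan2(-x[1],-x[0])*-1,3)/; s/np.arctan2(-p\[1\],-p\[0\])-yaw/(np.arctan2(-p[1],-p[0])-yaw)/' h.py
python3 -c "
from h import *
st(); pol()"
```

```text
{'time': 7.95, 'qpos': [0.314, 0.403, -0.338, 0.826, 0.0, 0.834], 'qd': [-0.015, -0.008, -0.033, 0.004, 0.002, -0.078], 'joint_torque': [0.131, -38.589, 19.35, 0.062, -0.034, 0.467], 'position': [0.465, 0.151, 0.031], 'tool_rot': [0.001, 0.257, 0.966, 0.001], 'ft_force': [-0.247, 0.766, -0.294], 'moment': [0.053, -0.011, -0.008], 'grasp_force': 0.0, 'grip_width': 0.401}
t 7.95 r 0.1379 joint -0.641 toolang 0.52 F tool [0.6 0.5 0.3]
```

```bash
cat >> h.py <<'E'
def handle():
    ci=optics.camera_info("wrist"); im,d=optics.snapshot("wrist")
    c=sorted([x for x in red(im) if x[2][1]<300],key=lambda x:x[1][1]); print([(int(a),b.tolist()) for a,b,_ in c])
    P=[onz("wrist",x[1],.055,ci) for x in c]; h=P[0]-P[1]; print("handle joint",-np.arctan2(h[1],-h[0])-.05,P[:2]); return im
E
python3 -c "
from h import *
cv2.imwrite('pics/w4.png',handle()[...,::-1])"
```

```text
[(406, [301.8, 266.0])]Traceback (most recent call last):
  File "<string>", line 3, in <module>
    cv2.imwrite('pics/w4.png',handle()[...,::-1])
                              ~~~~~~^^
  File "h.py", line 25, in handle
    P=[onz("wrist",x[1],.055,ci) for x in c]; h=P[0]-P[1]; print("handle joint",-np.arctan2(h[1],-h[0])-.05,P[:2]); return im
                                                     ~^^^
IndexError: list index out of range
```

```bash
sed -i 's/h=P\[0\]-P\[1\]; print("handle joint"/h=P[0]-np.array([.5795,.0745,.055]); print("handle joint"/' h.py
python3 -c "
from h import *
handle();pol()"
```

```text
[(406, [304.7, 267.4])]
handle joint -0.5987433706154928 [array([0.43213898, 0.16459322, 0.055     ])]
t 8.05 r 0.1385 joint -0.628 toolang 0.519 F tool [-0.1 -0.7  0. ]
```

>>> {"name": "drive_tool", "arguments": {
  "rows": [
    [[-0.02,0.235,0,1],[-0.02,0.235,0,1],[-0.02,0.235,0,1],[-0.02,0.235,0,1],[-0.02,0.235,0,1],[-0.01,0.12,0,0.5],[0,0,0,0]]
  ]
}}

```text
time: 8.75
position: [0.5098, 0.1943, 0.0304]
tool_rot: [-0.0, 0.479, 0.878, 0.0]
ft_force: [-0.2, 0.9, 0.5]
grip_width: 0.404
grasp_force: 0.0
```

```bash
python3 -c "
from h import *
handle();pol()"
```

```text
[(430, [292.5, 270.0])]
handle joint -1.0368273623209547 [array([0.48456771, 0.21815052, 0.055     ])]
t 8.8 r 0.1386 joint -1.091 toolang 1.0 F tool [-0.8  0.2  0.1]
```

>>> {"name": "drive_tool", "arguments": {
  "rows": [
    [[0,-0.16,0,0],[-0.03,-0.16,0,0],[-0.03,-0.22,0,-0.95],[-0.03,-0.22,0,-0.95],[-0.01,-0.22,0,-0.95],[-0.01,-0.22,0,-0.95],[-0.01,-0.22,0,-0.95]]
  ]
}}

```text
time: 9.5
position: [0.4601, 0.1441, 0.031]
tool_rot: [0.002, 0.287, 0.958, 0.001]
ft_force: [6.3, 2.8, -2.8]
grip_width: 0.398
grasp_force: 2.8
```

```bash
python3 -c "
from h import *
pol();handle()"
```

```text
t 9.5 r 0.1382 joint -0.578 toolang 0.583 F tool [-3.7  5.8  2.8]
[(401, [340.7, 267.7])]
handle joint -0.6382785769759093 [array([0.43584461, 0.17032754, 0.055     ])]
```

>>> {"name": "drive_tool", "arguments": {
  "rows": [
    [[-0.02,-0.23,0,-1],[-0.02,-0.23,0,-1],[-0.01,-0.23,0,-1],[-0.01,-0.23,0,-1],[-0.01,-0.23,0,-1]]
  ]
}}

```text
time: 10.05
position: [0.442, 0.0919, 0.0314]
tool_rot: [0.003, 0.074, 0.997, 0.002]
ft_force: [5.7, 5.2, -0.6]
grip_width: 0.397
grasp_force: 3.2
```

```bash
python3 -c "
from h import *
pol();handle()"
```

```text
t 10.05 r 0.1386 joint -0.176 toolang 0.147 F tool [-4.9  5.9  0.7]
[(378, [343.9, 269.2])]
handle joint -0.23775215337407918 [array([0.4096392 , 0.10677183, 0.055     ])]
```

>>> {"name": "drive_tool", "arguments": {
  "rows": [
    [[-0.01,-0.23,0,-1],[-0.01,-0.23,0,-1],[-0.01,-0.23,0,-1],[-0.01,-0.23,0,-1],[-0.01,-0.23,0,-1],[-0.01,-0.1,0,-0.4]]
  ]
}}

```text
time: 10.7
position: [0.4464, 0.03, 0.0312]
tool_rot: [0.002, -0.16, 0.987, 0.002]
ft_force: [2.2, 5.0, 1.7]
grip_width: 0.399
grasp_force: 2.6
```

```bash
python3 -c "
from h import *
pol();handle()"
```

```text
t 10.7 r 0.1403 joint 0.273 toolang -0.321 F tool [-3.7  4.1 -1.7]
[(362, [344.7, 274.6])]
handle joint 0.21013404158770937 [array([0.41255737, 0.0300657 , 0.055     ])]
```

>>> {"name": "drive_tool", "arguments": {
  "rows": [
    [[-0.03,-0.12,0,-0.5],[-0.03,-0.12,0,-0.5],[-0.01,-0.12,0,-0.5],[-0.01,-0.12,0,-0.5]]
  ]
}}

```text
time: 11.15
position: [0.4552, 0.0096, 0.0302]
tool_rot: [-0.002, -0.245, 0.969, 0.002]
ft_force: [-4.2, 5.6, 5.3]
grip_width: 0.399
grasp_force: 3.4
```

```bash
python3 -c "
from h import *
pol();im,_=optics.snapshot('top');cv2.imwrite('pics/t5.png',cv2.resize(im[170:320,220:380,::-1],(640,600),interpolation=cv2.INTER_CUBIC))"
```

```text
t 11.15 r 0.1402 joint 0.431 toolang -0.496 F tool [ 1.1  7.  -5.3]
```

View pics/t5.png

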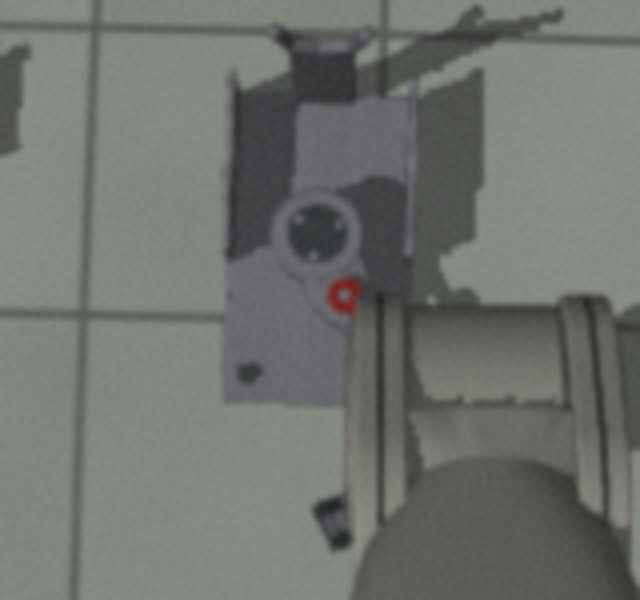

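Run:
```python
from h import *
P=np.array([onz("top",(220+x/4,170+y/4),.061) for x,y in((298,218),(337,218),(315,255))]);c=P.mean(0)
print("now",np.degrees([np.arctan2(p[1]-c[1],p[0]-c[0]) for p in P])%120, c)
im=cv2.imread("pics/w1.png")[295:345,235:300]; g=cv2.cvtColor(im,cv2.COLOR_BGR2GRAY)
t=cv2.morphologyEx(g,cv2.MORPH_TOPHAT,np.ones((7,7)));
_,m=cv2.threshold(t,30,255,0);n,_,s,cc=cv2.connectedComponentsWithStats(m)
print([(s[i,4],(cc[i]+[235,295]).round(1)) for i in range(1,n)])
```

```text
now [57.70962138 62.89232621 57.65309646] [0.57871438 0.07291735 0.061     ]
[(np.int32(5), array([235.8, 295.4])), (np.int32(3), array([240.3, 297.3])), (np.int32(33), array([245.3, 304.2])), (np.int32(22), array([270.6, 306.1])), (np.int32(9), array([292.7, 309.1])), (np.int32(8), array([284.2, 312.8])), (np.int32(51), array([298.1, 321.8])), (np.int32(23), array([247. , 317.6])), (np.int32(21), array([271., 330.])), (np.int32(30), array([276. , 334.5])), (np.int32(26), array([237.2, 334.5])), (np.int32(37), array([255.9, 336.1])), (np.int32(2), array([266.5, 336. ])), (np.int32(2), array([271.5, 335. ])), (np.int32(1), array([264., 337.])), (np.int32(1), array([271., 337.])), (np.int32(1), array([260., 340.])), (np.int32(15), array([256.6, 343.3])), (np.int32(4), array([275., 343.])), (np.int32(3), array([265., 344.])), (np.int32(8), array([270.4, 343.6]))]
```

>>> {"name": "drive_tool", "arguments": {
  "rows": [
    [[-0.03,-0.1,0,-0.4],[-0.02,-0.1,0,-0.4],[-0.01,-0.1,0,-0.4],[-0.01,-0.1,0,-0.4]]
  ]
}}

```text
time: 11.6
position: [0.4662, -0.0062, 0.0292]
tool_rot: [-0.004, -0.312, 0.95, 0.002]
ft_force: [-6.2, 4.2, 3.9]
grip_width: 0.398
grasp_force: 3.4
```

```bash
python3 -c "
from h import *
pol();handle()"
```

```text
t 11.6 r 0.1391 joint 0.569 toolang -0.635 F tool [ 2.5  7.1 -3.8]
[(369, [346.5, 273.3])]
handle joint 0.5062440957870377 [array([ 0.43302238, -0.01656947,  0.055     ])]
```

>>> {"name": "drive_tool", "arguments": {
  "rows": [
    [[-0.01,-0.07,0,-0.3],[-0.01,-0.07,0,-0.3],[0,-0.07,0,-0.3],[0,0,0,0]]
  ]
}}

```text
time: 12.05
position: [0.4734, -0.0145, 0.0289]
tool_rot: [-0.004, -0.348, 0.937, 0.002]
ft_force: [-5.9, 1.6, 1.6]
grip_width: 0.405
grasp_force: 2.5
```

>>> {"name": "drive_tool", "arguments": {
  "rows": [
    [[0,-0.07,0,-0.3],[0,-0.07,0,-0.3],[0,-0.07,0,-0.3],[0,0,0,0]]
  ]
}}

```text
time: 12.45
position: [0.4806, -0.0223, 0.0289]
tool_rot: [-0.004, -0.385, 0.923, 0.002]
ft_force: [-6.5, 2.4, 1.8]
grip_width: 0.403
grasp_force: 2.5
```

```bash
python3 -c "
from h import *
pol();handle()"
```

```text
t 12.45 r 0.1384 joint 0.725 toolang -0.79 F tool [ 2.9  6.3 -1.7]
[(382, [346.0, 271.7])]
handle joint 0.6626359550587132 [array([ 0.44909615, -0.03818489,  0.055     ])]
```

>>> {"name": "drive_tool", "arguments": {
  "rows": [
    [[0,-0.07,0,-0.3],[0,-0.07,0,-0.3],[0,-0.07,0,-0.3],[0,0,0,0]]
  ]
}}

```text
time: 12.9
position: [0.4884, -0.0295, 0.0289]
tool_rot: [-0.004, -0.421, 0.907, 0.002]
ft_force: [-5.3, 1.7, 1.6]
grip_width: 0.4
grasp_force: 2.5
```

>>> {"name": "drive_tool", "arguments": {
  "rows": [
    [[0,-0.07,0,-0.3],[0,-0.07,0,-0.3],[0,0,0,0]]
  ]
}}

```text
time: 13.2
position: [0.4938, -0.034, 0.0289]
tool_rot: [-0.004, -0.444, 0.896, 0.002]
ft_force: [-6.1, 0.9, 0.2]
grip_width: 0.401
grasp_force: 2.5
```

>>> {"name": "drive_tool", "arguments": {
  "rows": [
    [[0,-0.07,0,-0.3],[0,-0.07,0,-0.3],[0,0,0,0]]
  ]
}}

```text
time: 13.5
position: [0.4995, -0.0381, 0.0289]
tool_rot: [-0.004, -0.468, 0.884, 0.002]
ft_force: [-5.7, 1.3, 1.2]
grip_width: 0.397
grasp_force: 2.5
```

```bash
python3 -c "
from h import *
pol();handle()"
```

```text
t 13.5 r 0.1382 joint 0.903 toolang -0.973 F tool [ 2.2  5.4 -1.1]
[(215, [338.8, 271.8])]
handle joint 0.8555154212453119 [array([ 0.47340414, -0.06072258,  0.055     ])]
```

>>> {"name": "drive_tool", "arguments": {
  "rows": [
    [[0,-0.07,0,-0.3],[0,-0.07,0,-0.3],[0,0,0,0]]
  ]
}}

```text
time: 13.85
position: [0.5054, -0.042, 0.0289]
tool_rot: [-0.004, -0.49, 0.871, 0.002]
ft_force: [-4.7, 1.0, 1.6]
grip_width: 0.403
grasp_force: 2.5
```

>>> {"name": "drive_tool", "arguments": {
  "rows": [
    [[0,-0.07,0,-0.3],[0,-0.07,0,-0.3],[0,0,0,0]]
  ]
}}

```text
time: 14.15
position: [0.5114, -0.0455, 0.0289]
tool_rot: [-0.004, -0.513, 0.858, 0.002]
ft_force: [-6.2, 1.2, 1.5]
grip_width: 0.398
grasp_force: 2.6
```

```bash
python3 -c "
from h import *
pol();im=handle();cv2.imwrite('pics/w6.png',im[...,::-1])
im,_=optics.snapshot('top');cv2.imwrite('pics/t6.png',cv2.resize(im[170:320,220:380,::-1],(640,600),interpolation=cv2.INTER_CUBIC))"
```

```text
t 14.15 r 0.138 joint 1.005 toolang -1.078 F tool [ 1.9  6.1 -1.5]
[(181, [345.0, 272.4])]
handle joint 0.9449378882652998 [array([ 0.48602924, -0.06946393,  0.055     ])]
```

View pics/t6.png

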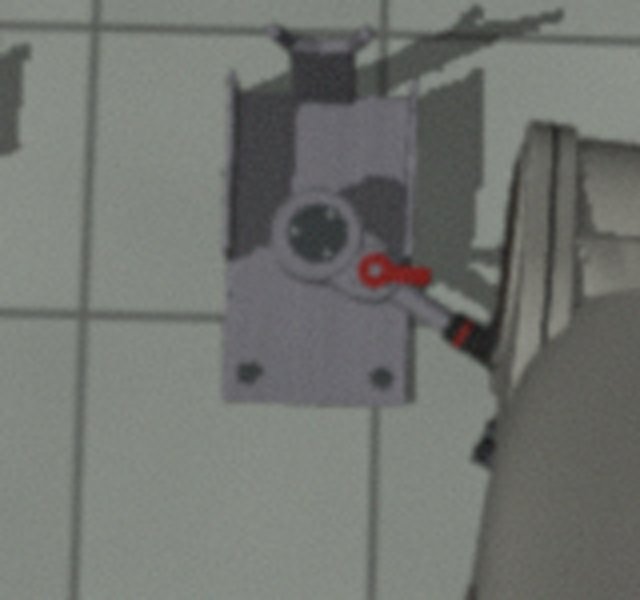

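>>> {"name": "drive_tool", "arguments": {
  "rows": [
    [[0,-0.07,0,-0.3],[0,-0.07,0,-0.3],[0,0,0,0]]
  ]
}}

```text
time: 14.55
position: [0.5168, -0.0483, 0.0288]
tool_rot: [-0.004, -0.535, 0.845, 0.003]
ft_force: [-7.5, 2.4, 4.0]
grip_width: 0.4
grasp_force: 3.8
```

>>> {"name": "drive_tool", "arguments": {
  "rows": [
    [[0,-0.07,0,-0.3],[0,0,0,0]]
  ]
}}

```text
time: 14.75
position: [0.5194, -0.0495, 0.0288]
tool_rot: [-0.004, -0.547, 0.837, 0.004]
ft_force: [-8.9, 2.6, 4.3]
grip_width: 0.4
grasp_force: 4.5
```

>>> {"name": "drive_tool", "arguments": {
  "rows": [
    [[0,-0.05,0,-0.1],[0,0,0,0]]
  ]
}}

```text
time: 14.95
position: [0.521, -0.0503, 0.0287]
tool_rot: [-0.005, -0.55, 0.835, 0.004]
ft_force: [-9.0, 2.7, 4.9]
grip_width: 0.397
grasp_force: 5.1
```

```bash
python3 -c "
from h import *
pol();handle()"
```

```text
t 14.95 r 0.1379 joint 1.083 toolang -1.165 F tool [ 1.1  9.4 -4.8]
[(228, [345.3, 272.8])]
handle joint 1.0247866644175405 [array([ 0.49790539, -0.07628491,  0.055     ])]
```

>>> {"name": "drive_tool", "arguments": {
  "rows": [
    [[0,-0.05,0,-0.1],[0,0,0,0]]
  ]
}}

```text
time: 15.2
position: [0.5229, -0.0513, 0.0287]
tool_rot: [-0.005, -0.554, 0.833, 0.005]
ft_force: [-11.3, 2.8, 6.0]
grip_width: 0.398
grasp_force: 5.6
```

>>> {"name": "drive_tool", "arguments": {
  "rows": [
    [[0,-0.04,0,-0.1],[0,0,0,0]]
  ]
}}

```text
time: 15.4
position: [0.5243, -0.052, 0.0286]
tool_rot: [-0.005, -0.557, 0.83, 0.005]
ft_force: [-11.7, 3.3, 7.3]
grip_width: 0.399
grasp_force: 6.0
```

```bash
python3 -c "
from h import *
pol();handle()"
```

```text
t 15.4 r 0.138 joint 1.109 toolang -1.182 F tool [ 1.4 12.2 -7.1]
[(226, [345.4, 273.1])]
handle joint 1.0496395493078137 [array([ 0.50170427, -0.07821373,  0.055     ])]
```

>>> {"name": "drive_tool", "arguments": {
  "rows": [
    [[0,0.08,0,0],[0,0.1,0,0],[0,0.1,0,0],[0,0,0,0],[0,0,0,0]]
  ]
}}

```text
time: 15.95
position: [0.515, -0.0464, 0.029]
tool_rot: [-0.002, -0.558, 0.83, 0.003]
ft_force: [-5.4, 4.7, 1.5]
grip_width: 0.398
grasp_force: 3.6
```

```bash
python3 -c "
from h import *
pol();handle()"
```

```text
t 15.95 r 0.137 joint 1.031 toolang -1.183 F tool [-2.3  6.8 -1.4]
[(231, [349.5, 272.1])]
handle joint 0.9777290108555017 [array([ 0.49083286, -0.07239554,  0.055     ])]
```

>>> {"name": "drive_tool", "arguments": {
  "rows": [
    [[0,0.1,0,0.3],[0,0.1,0,0.3],[0,0.08,0,0.3],[0,0,0,0],[0,0,0,0]]
  ]
}}

```text
time: 16.5
position: [0.5059, -0.0425, 0.0304]
tool_rot: [-0.0, -0.525, 0.851, 0.0]
ft_force: [-2.8, 1.0, 0.4]
grip_width: 0.399
grasp_force: 1.4
```

```bash
python3 -c "
from h import *
pol();handle()"
```

```text
t 16.5 r 0.1382 joint 0.959 toolang -1.106 F tool [ 0.4  2.9 -0.4]
[(171, [348.5, 273.7])]
handle joint 0.9044724071952146 [array([ 0.48030776, -0.0655281 ,  0.055     ])]
```

>>> {"name": "drive_tool", "arguments": {
  "rows": [
    [[0,0.08,0,0.3],[0,0.08,0,0.3],[0,0,0,0],[0,0,0,0]]
  ]
}}

```text
time: 16.95
position: [0.4996, -0.0389, 0.0305]
tool_rot: [0.0, -0.503, 0.864, -0.0]
ft_force: [0.1, -0.8, -0.6]
grip_width: 0.404
grasp_force: 0.0
```

```bash
python3 -c "
from h import *
pol();handle()"
```

```text
t 16.95 r 0.1388 joint 0.907 toolang -1.054 F tool [ 0.7 -0.5  0.6]
[(161, [321.8, 272.3])]
handle joint 0.9057994290327938 [array([ 0.48051669, -0.06562701,  0.055     ])]
```

>>> {"name": "drive_tool", "arguments": {
  "rows": [
    [[0,0,-0.2,0],[0,0,-0.4,0],[0,0,-0.6,0],[0,0,-0.6,0],[0,0,-0.6,0],[0,0,-0.4,0],[0,0,0,0],[0,0,0,0],[0,0,0,0]]
  ]
}}

```text
time: 17.9
position: [0.4983, -0.0388, 0.1692]
tool_rot: [-0.001, -0.503, 0.864, 0.001]
ft_force: [0.0, -0.6, 0.1]
grip_width: 0.397
grasp_force: 0.0
```

```bash
python3 -c "
from h import *
pol();im,_=optics.snapshot('wrist');cv2.imwrite('pics/w7.png',im[...,::-1])"
```

```text
t 17.9 r 0.1393 joint 0.899 toolang -1.054 F tool [ 0.6 -0.3 -0.1]
```

View pics/w7.png

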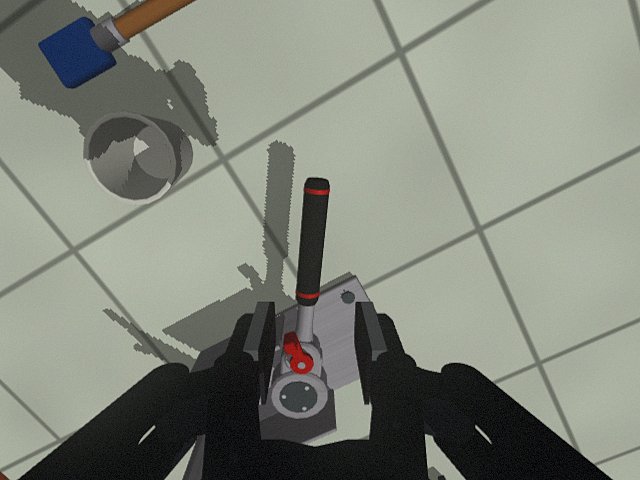

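Run:
```python
from h import *
g=cv2.imread("pics/w7.png",0)[375:420,272:330]; t=cv2.morphologyEx(g,cv2.MORPH_TOPHAT,np.ones((7,7)))
n,_,s,cc=cv2.connectedComponentsWithStats((t>30).astype(np.uint8)); C=[(c+[272,375]) for c,q in zip(cc[1:],s[1:]) if q[4]>5]; print(np.round(C,1))
C=[c for c in C if np.hypot(*(c-[298,397]))<17]
P=np.array([onz("wrist",c,.06) for c in C]);m=P.mean(0);print(m,np.degrees([np.arctan2(*(p-m)[[1,0]]) for p in P])%120)
```

```text
[[318.6 375.6]
 [328.1 380.5]
 [282.3 382.8]
 [306.5 388. ]
 [283.5 396.5]
 [296.3 410.9]
 [303.8 408.1]]
[0.5798131  0.07845962 0.06      ] [90.50466406 68.70238879 53.88029722 95.4060426 ]
```

```bash
python3 -c "
from h import *
print(job.job_done())"
```

```text
the job is handed in; nothing more can be done
None
```

The job is handed in, but the result wasn't reported. I flipped the lever to the loosening side, then turned the bolt anticlockwise until it came up firm at about 12 N. That stop is judged by feel, because the bolt lug was hidden under the ratchet. I eased off at once and lifted clear, leaving the ratchet on the bolt.

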